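# Press a locked disc case home in the desk unlocker

### The job

Without picking it up, push the disc case that lies in front of the unlocker along the worktop, lengthwise and square, into the unlocker's slot until its leading edge is hard up against the stops inside and the sprung contact plate is pressed fully back. The lock is free only while the case is held in, so finish still pressing it home with the fingers and stay there. Keep the case flat on the worktop and leave everything else where it is.

Things in the scene. Friction and masses are not known exactly. Their poses are not given: they have to be found in the camera images.
- case: the loose disc case lying flat in front of the slot: 190 long (its x) x 135.5 wide (its y) x 15 thick, about 0.1 kg, slides at roughly 0.5 to 1.2 N. Origin: centre of its underside. Its long axis is up to 25 degrees off the slot's, its centre up to 4 cm off the slot's centreline; either short end may lead
- unlocker: the unlocker, a grey housing fixed to the worktop. Origin: on the worktop, on the slot's centreline, in the plane of the two fixed stops; +x is the way into the slot, +y to the left of that. Its hood reaches from x = -55 to +85, is 176 wide and 63 tall. A case fully home has its origin at x = -95, y = 0 and its trailing edge at x = -190, 40 outside the mouth
- slot_mouth (a point): the middle of the slot's flared mouth, on the worktop, at x = -150 from the unlocker's origin; mouth about 178 wide. Two guide rails, 22 high and 9 thick, splay in at 20 degrees to x = -97, then run straight to the hood: clear width there 139.6 (2 each side of the case), clear height 26. No step: the case stays on the worktop
- contact_plate (a joint): travel in m of the steel plate between the stops inside the slot: 0 = out, its face 12 mm before the stops; 0.012 = level with them, case fully home. Its spring pushes the case out with 2 N at 0, 4.4 N at 0.012. The white pointer on the hood's dark window moves with it and meets the white lines beside the window when it is fully back
- next_case: the lower of two more disc cases lying stacked well to the left; same size as the case. Not to be touched. Origin: centre of its underside
- last_case: the upper of those two stacked disc cases, same size. Not to be touched. Origin: centre of its underside
- book: bystander: a hardback book, 195 x 129 x 26, lying flat at the left. Origin: centre of its underside
- card_stack: bystander: a banded stack of plastic cards, 56 x 87 x 14, beside the unlocker's far (left) rail. Origin: centre of its underside
- date_stamp: bystander: a black self-inking stamp, 42 x 62 x 98 tall, beside the unlocker's near (right) rail. Origin: centre of its underside
- pen: bystander: a white pen, 145 long, 9 high, lying at the right front. Origin: its middle, underneath
- call_bell: bystander: a domed desk bell, 82 across, 62 tall, at the right front. Origin: centre of its underside
- bottle_1: bystander: a pump bottle, 46 x 74 x 192 tall, at the right. Origin: centre of its underside
- sticky_pad: bystander: a note pad, 80 x 81 x 20, at the far left. Origin: centre of its underside
- clip_tin: bystander: a round tin of paper clips, 72 across, 26 high, at the far left. Origin: centre of its underside

How it is judged:
By the outcome, as a careful person would: the job done as asked, in the order asked, and still so for the second after the job is handed in, while the arm keeps its last pose, push and grip.
It also fails if it takes over 67 s, if anything falls off the work surface, if the arm or the gripper's body presses on something with over 40 N, if the wrist force passes 120 N, or if a joint passes its speed limit or range.

### The arm

A 6-joint arm with a two-finger parallel gripper is mounted at the origin on a cart in front of the work surface, level with it; the furniture and walls round the work are solid. World frame = base frame: x ahead of the robot, y to its left, z up, the work surface at z = 0. Lengths are in mm, angles in degrees, forces in N, time in s.
With the tool pointing down it reaches from about 300 to 850 mm from the base axis. Payload 4.2 kg.
Tool frame: the origin (TCP) lies midway between the tips of the shut fingers; the grasp point (between the pads) lies 19 mm behind it; z points along the fingers, y is the line along which they close (so a half turn about z gives the same grasp; the last joint's range is limited). The gripper opens to 91 mm and grips with 3 to 60 N. Pads are 32 mm wide; open, the fingers measure 118 mm over their backs; the gripper's body (76 mm by 178 mm) begins 60 mm behind the grasp point.
Start: joints at [-70.417, 18.312, 89.639, -0, 72.044, -1.146], TCP at [203.53, -537.791, 213.976] pointing down, gripper open.
Joint ranges: [-177.97, 177.97], [-48.28, 115.42], [12.27, 149.76], [-77.06, 257.06], [2.81, 150.46], [-146.56, 146.56]. Speed limits (degrees/s): [147.25, 147.25, 180, 180, 180, 180].

### API

Orientations are given as [roll, pitch, yaw] about the fixed x, y, z axes, in that order (R = Rz(yaw) Ry(pitch) Rx(roll)).
In Python, from workcell import state, grab_frame, camera_model, job_done gives the robot as it stands.
- The arm moves only by the tool send_path, called after ">>>" in YAML: its name, and indented under it one key for each argument. Schema: {"type":"object","properties":{"offsets":{"type":"array","items":{"type":"array","prefixItems":[{"type":"array","items":{"type":"number"},"minItems":3,"maxItems":3},{"type":"array","items":{"type":"number"},"minItems":3,"maxItems":3}],"minItems":2,"maxItems":2},"minItems":1,"maxItems":8},"jaw":{"type":"number"},"clamp_n":{"type":"number"},"only":{"type":"string"},"quiet":{"type":"boolean"},"lines":{"type":"string"}},"required":["offsets"],"additionalProperties":false}. offsets is a list of rows, 1 to 8 of them, each written [[dx, dy, dz], [rx, ry, rz]]: dx, dy, dz in shares of the most that a row can go, 1 being 50 mm, then a rotation vector rx, ry, rz in a scale on which 1.0 is pi/2 rad; each row shifts and turns the commanded pose from where the row before left it, along the tool's axes as they then stand; what a row does not reach is not made up. A row lasts 1/10 s, in which the tool goes at most 50 mm and 8.59 degrees, less where a joint would pass 70% of its speed; a pose out of reach is approached as far as the arm can. jaw is the finger opening in mm, set as the call begins (left out keeps the last). The fingers move at their own pace and stop on an object; clamp_n is the grip in N (left out, the last holds). Time passes only in rows, so rows that do not move let the fingers close. The tool returns the time, the measured TCP pose, the force, the opening and the grip force at its end. only (a regular expression) keeps the lines of the reply that match it, lines (a string "A,B") keeps lines A to B, and quiet returns only ok. No shift or turn number may pass 1 either way. Input that does not fit is refused with a message, and nothing moves.
- state(): the state, without advancing time (a new reading comes with each control period).
- grab_frame(name): name is "side" or "top" or "wrist"; returns the picture (420x560x3 uint8, blue, green, red); there is no depth.
- camera_model(name): a dict with "fx", "fy", "cx", "cy" (pixels), "T" (4x4, takes a point from camera to world coordinates). Camera axes: x right, y up, looking along -z (the intrinsics and any distortion apply to the point x, -y, -z); pixel columns grow to the right and rows downward; lengths in mm; the calibration is good to about 2 mm. The wrist camera is an equidistant fisheye: a pixel r from the principal point sees the ray r / f radians off the axis. A picture is of the moment at which its call begins: read the wrist's pose just before it. camera_model takes no time and is no camera call; for the wrist camera it gives the pose at the moment of the call.
- job_done(): hands the job in; it is judged then, once.
The state is a dict: "time_s": time; "qpos": joint angles; "qvel": joint speeds; "effort": joint torques, N m; "ee_pos": TCP position; "ee_rot": TCP orientation; "force": force on the tool from outside, world axes, zero at the start; "torque": the same for the moment, N m; "gripper_width": finger opening in mm; "gripper_force": force on a finger pad.
Only numpy, scipy, OpenCV 4.12 (cv2) and the standard library are available. Lean on these libraries where they do the work, as an engineer would, in place of code of your own. Each camera call takes 0.05 s, during which the arm holds its last target. There are 200 camera calls.

## Working session

There is one attempt and no reset: what is moved stays moved. The work goes in short steps, Python scripts to look and compute and a tool call to move; the robot and the scene stay as the last step left them, time stands still between calls to the robot, and variables do not carry over. Pictures are saved under pics/ and viewed, at most 10 in all, crops included, and the job is handed in when it is done.

```bash
mkdir -p pics; cat > h.py <<'E'
import numpy as np,cv2
from workcell import state,grab_frame,camera_model,job_done
def ray(name,u,v):
    m=camera_model(name);T=np.array(m["T"])
    d=np.array([(u-m["cx"])/m["fx"],-(v-m["cy"])/m["fy"],-1.])
    return T[:3,3],T[:3,:3]@d
def onplane(name,u,v,z):
    o,d=ray(name,u,v);return o+d*(z-o[2])/d[2]
E
python3 - <<'E'
from h import *
s=state();print(s["time_s"],s["ee_pos"],s["ee_rot"],s["force"])
for n in("top","side"):
    cv2.imwrite(f"pics/{n}0.png",grab_frame(n)); m=camera_model(n);print(n,{k:np.round(v,2).tolist() if k=="T" else v for k,v in m.items()})
E
```

```text
0.0 [ 203.36283958 -537.32785025  213.1030436 ] [-1.79898888e+02 -1.46620221e-03  2.07274305e+01] [ 0.36348765 -0.28221124  0.26935996]
top {'fx': 452.7797793332245, 'fy': 452.7797793332245, 'cx': 272.64739814778363, 'cy': 214.4733977805907, 'T': [[-0.01, 0.99, -0.11, 401.18], [-1.0, -0.01, 0.01, 53.59], [0.01, 0.11, 0.99, 1452.3], [0.0, 0.0, 0.0, 1.0]]}
side {'fx': 446.83272011489237, 'fy': 446.83272011489237, 'cx': 285.11663140907524, 'cy': 212.36231065868287, 'T': [[-0.85, 0.28, -0.44, -126.73], [-0.52, -0.47, 0.72, 1144.97], [-0.01, 0.84, 0.54, 858.33], [0.0, 0.0, 0.0, 1.0]]}
```

View pics/top0.png

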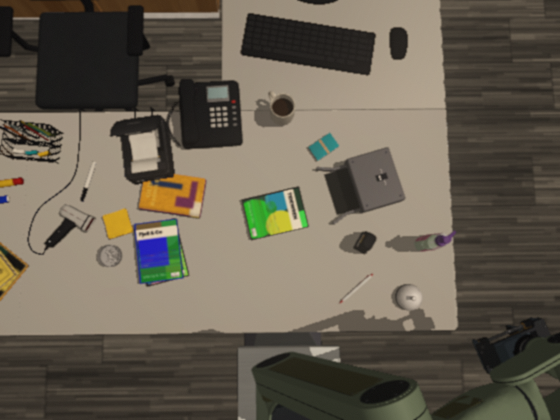

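View pics/side0.png

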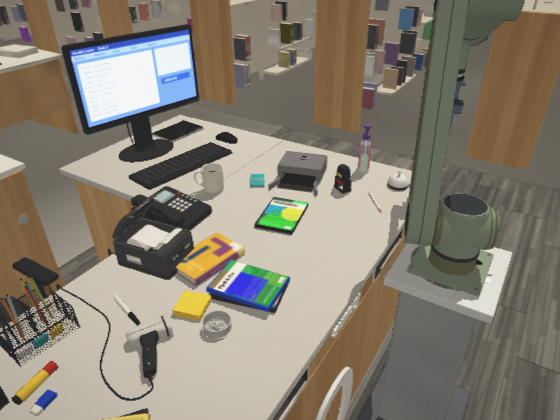

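The top view shows the case (green and blue) near px (275,213). The unlocker is at about (370,180), its mouth facing left, with rails at about (333,170) and (345,215). The card stack is at (322,147) and the stamp at (365,242). I'll measure on a crop.

```bash
python3 - <<'E'
from h import *
im=cv2.imread("pics/top0.png")
c=cv2.resize(im[135:255,225:415],None,fx=4.2,fy=4.2,interpolation=cv2.INTER_CUBIC)
c=np.clip(c.astype(float)*1.3,0,255).astype(np.uint8)
cv2.imwrite("pics/crop.png",c)
# case: differs from table
hsv=cv2.cvtColor(im,cv2.COLOR_BGR2HSV)
tab=np.median(im[225:245,200:235].reshape(-1,3),0);print("table",tab)
d=np.abs(im.astype(float)-tab).max(2)
m=((d>35)).astype(np.uint8);
roi=np.zeros_like(m);roi[180:245,232:318]=1
n,l,st,_=cv2.connectedComponentsWithStats(m*roi)
k=1+np.argmax(st[1:,4]);print(st[k])
cs,_=cv2.findContours((l==k).astype(np.uint8),cv2.RETR_EXTERNAL,cv2.CHAIN_APPROX_NONE)
b=cv2.boxPoints(cv2.minAreaRect(cs[0]));print(b)
P=np.array([onplane("top",u,v,13) for u,v in b])[:,:2];print(P.round(1),P.mean(0),np.linalg.norm(P-np.roll(P,-1,0),axis=1))
# dark rail/hood mask
g=hsv[...,2];m=(g<115).astype(np.uint8);roi[:]=0;roi[140:225,320:412]=1
n,l,st,_=cv2.connectedComponentsWithStats(m*roi);k=1+np.argmax(st[1:,4])
cs,_=cv2.findContours((l==k).astype(np.uint8),cv2.RETR_EXTERNAL,cv2.CHAIN_APPROX_NONE)
print(cv2.approxPolyDP(cs[0],2.,True)[:,0].tolist())
E
```

```text
table [132. 152. 165.]
[ 240  186   69   55 2459]
[[238.3807  199.23706]
 [299.11905 185.11188]
 [308.8163  226.81018]
 [248.07797 240.93536]]
[[613.6 154.2]
 [657.8 -41.6]
 [522.6 -70.3]
 [479.5 123.6]] [568.38683813  41.47460777] [200.70349415 138.15022361 198.64923252 137.5640409 ]
[[387, 148], [335, 163], [332, 168], [320, 168], [329, 172], [324, 176], [338, 215], [330, 223], [334, 223], [347, 213], [361, 213], [404, 198]]
```

View pics/crop.png

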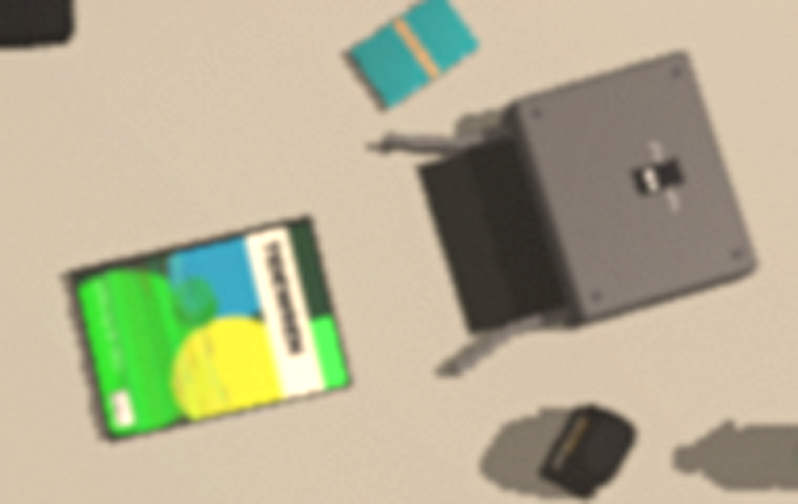

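The crop shows the hood top corners at (517,103), (685,52), (755,270) and (577,325). The rail tips are at (372,147) and (440,372). The case corners are at (68,275), (310,218), (350,383) and (110,438), and the pointer window is at (657,177).

```bash
python3 - <<'E'
from h import *
def w(x,y,z): return onplane("top",225+(x+.5)/4.2-.5,135+(y+.5)/4.2-.5,z)[:2]
H=np.array([w(*p,63) for p in[(517,103),(685,52),(755,270),(577,325)]]);print(H.round(1))
print(np.linalg.norm(H-np.roll(H,-1,0),axis=1))
a=(H[1]-H[0])+(H[2]-H[3]);b=(H[0]-H[3])+(H[1]-H[2])
ya=np.degrees(np.arctan2(a[1],a[0]));yb=np.degrees(np.arctan2(b[1],b[0]))-90
yaw=np.average([ya,yb],weights=[140,176]);print("yaw",ya,yb,yaw)
ux=np.array([np.cos(np.radians(yaw)),np.sin(np.radians(yaw))]);uy=np.array([-ux[1],ux[0]])
O=H.mean(0)-15*ux;print("origin(hood)",O)
r=np.array([w(372,147,22),w(440,372,22)]);print("mouth",r.mean(0),np.linalg.norm(r[0]-r[1]),"origin(rails)",r.mean(0)+150*ux,"in frame",[( (p-O)@ux,(p-O)@uy) for p in r])
C=np.array([w(*p,15) for p in[(68,275),(310,218),(350,383),(110,438)]])
print(C.round(1),np.linalg.norm(C-np.roll(C,-1,0),axis=1))
a=(C[1]-C[0])+(C[2]-C[3]);b=(C[0]-C[3])+(C[1]-C[2]);cy=np.degrees(np.arctan2(a[1],a[0]));print("case yaw",cy,np.degrees(np.arctan2(b[1],b[0]))-90)
cx=np.array([np.cos(np.radians(cy)),np.sin(np.radians(cy))])
cc=C[1:3].mean(0)-95*cx;print("case c",cc,C.mean(0),"in unlocker",(cc-O)@ux,(cc-O)@uy,cy-yaw)
def back(p,z,u=ux,v=uy): return 
print("trailing mid",cc-95*cx)
for n,px in(("card",[(345,52),(385,110),(478,45)]),("stamp",[(545,480),(635,430),(590,405)])):
    for p in px: q=w(*p,14 if n=="card" else 98);print(n,q,(q-O)@ux,(q-O)@uy)
E
```

```text
[[ 729.9 -192. ]
 [ 767.8 -319. ]
 [ 602.4 -364.4]
 [ 562.8 -231.4]]
[132.52649457 171.46286347 138.80724722 171.75861796]
yaw -73.40800017089701 -75.68668011926509 -74.67713836998809
origin(hood) [ 661.748564   -262.25466419]
mouth [ 619.51029724 -111.08381301] 179.98915294012994 origin(rails) [ 659.1489819  -255.75162103] in frame [(np.float64(-157.13797008900147), np.float64(89.205706397569)), (np.float64(-156.7796967609922), np.float64(-90.78308996578224))]
[[610.5 146.3]
 [652.8 -39.2]
 [525.7 -67.4]
 [485.8 114.8]] [190.21534621 130.24231476 186.57758501 128.63057825]
case yaw -77.3856283072746 -76.66645839052508
case c [568.51602581  39.40508885] [568.69132127  38.621785  ] in unlocker -315.573802819313 -10.202340754244986 -2.708489937286515
trailing mid [547.76916324 132.11198015]
card [783.01886749 -68.51332879] -154.8075933173135 168.1570712132042
card [736.93164768 -98.5427702 ] -138.0245487036153 115.77264037851434
card [ 787.65625582 -171.73539473] -54.02939336954513 145.3523637717267
stamp [ 447.92486847 -197.86918443] -118.60130843205268 -189.20833072049712
stamp [ 482.86730206 -263.22417991] -46.33573479111702 -172.77860259614542
stamp [ 501.05507238 -231.67640006] -71.9557939013452 -146.90062018549983
```

The manual's scale: shifts go in shares of 50 mm and turns go in shares of pi/2 rad. Converting my numbers, 35 mm is 0.7, -33 mm is -0.66.

>>> send_path:
  offsets:
    - [[0.7, -0.66, 0], [0, 0, 0]]
    - [[0.7, -0.66, 0], [0, 0, 0]]
    - [[0.7, -0.66, 0], [0, 0, 0]]
    - [[0.7, -0.66, 0], [0, 0, 0]]
    - [[0.7, -0.66, 0], [0, 0, 0]]
    - [[0.7, -0.66, 0], [0, 0, 0]]
    - [[0.7, -0.66, 0], [0, 0, 0]]
    - [[0.7, -0.66, 0], [0, 0, 0]]
  jaw: 91

```text
time_s: 0.9
ee_pos: [372.2, -189.9, 213.8]
ee_rot: [180.0, -0.0, 20.7]
force: [0.6, -0.6, 0.8]
gripper_width: 90.7
gripper_force: 0.0
```

>>> send_path:
  offsets:
    - [[0.7, -0.66, 0], [0, 0, 0]]
    - [[0.7, -0.66, 0], [0, 0, 0]]
    - [[0.7, -0.66, 0], [0, 0, 0]]
    - [[0.7, -0.66, 0], [0, 0, 0]]
    - [[0.7, -0.66, 0], [0, 0, 0]]
    - [[0.7, -0.66, 0], [0, 0, 0]]
    - [[0.7, -0.66, 0], [0, 0, 0]]
    - [[0.7, -0.66, 0], [0, 0, 0]]

```text
time_s: 1.7
ee_pos: [540.7, 156.2, 213.5]
ee_rot: [180.0, 0.0, 20.8]
force: [1.3, 0.6, 0.0]
gripper_width: 90.9
gripper_force: 0.0
```

>>> send_path:
  offsets:
    - [[0, 0, 0], [0, 0, -0.0889]]
    - [[0, 0, 0], [0, 0, -0.0889]]
    - [[0, 0, 0], [0, 0, -0.0889]]
    - [[0, 0, 0], [0, 0, -0.0889]]
    - [[0, 0, 0], [0, 0, -0.0889]]
    - [[0, 0, 0], [0, 0, -0.0889]]
    - [[0, 0, 0], [0, 0, -0.0889]]
    - [[0, 0, 0], [0, 0, -0.0889]]

```text
time_s: 2.5
ee_pos: [540.1, 154.2, 213.4]
ee_rot: [-179.9, 0.0, 85.1]
force: [-0.3, -0.0, -0.3]
gripper_width: 91.2
gripper_force: 0.0
```

>>> send_path:
  offsets:
    - [[0, 0, 0], [0, 0, -0.0889]]
    - [[0, 0, 0], [0, 0, -0.0889]]
    - [[0, 0, 0], [0, 0, -0.0533]]
    - [[0, 0, 0], [0, 0, 0]]
    - [[0, 0, 0], [0, 0, 0]]

```text
time_s: 3.0
ee_pos: [540.2, 154.2, 213.6]
ee_rot: [-180.0, 0.0, 105.4]
force: [-0.4, 0.5, -0.4]
gripper_width: 91.1
gripper_force: 0.0
```

```bash
python3 - <<'E'
from h import *
m=camera_model("wrist");print({k:np.round(v,3).tolist() for k,v in m.items()})
np.save("wT.npy",m["T"]);cv2.imwrite("pics/w1.png",grab_frame("wrist"))
E
```

```text
{'fx': 325.192, 'fy': 325.192, 'cx': 280.616, 'cy': 205.798, 'T': [[0.964, -0.255, -0.074, 519.251], [0.266, 0.926, 0.269, 229.88], [-0.0, -0.279, 0.96, 384.72], [0.0, 0.0, 0.0, 1.0]]}
```

View pics/w1.png

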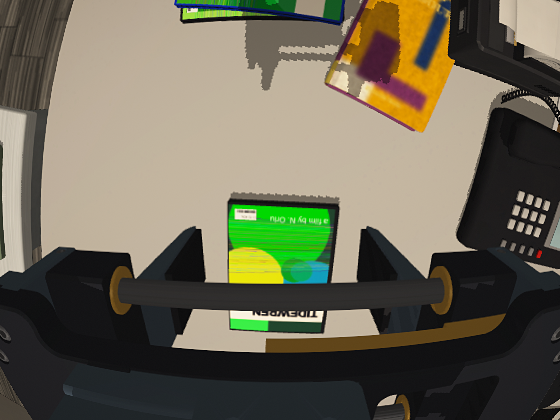

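The wrist picture shows the case between the fingers, with its top-face corners at about (229,199), (338,203), (325,333) and (229,331). The stacked cases and the book lie well behind the gripper.

```bash
python3 - <<'E'
from h import *
m=camera_model("wrist");T=np.load("wT.npy")
def wp(u,v,z):
    a=np.array([u-m["cx"],v-m["cy"]]);r=np.hypot(*a);th=r/m["fx"]
    d=np.array([a[0]/r*np.sin(th),-a[1]/r*np.sin(th),-np.cos(th)]);d=T[:3,:3]@d
    return (T[:3,3]+d*(z-T[2,3])/d[2])[:2]
C=np.array([wp(u,v,15) for u,v in[(338,203),(325,333),(229,331),(229,199)]])
print(C.round(1),np.linalg.norm(C-np.roll(C,-1,0),axis=1))
for i,j in((0,1),(3,2)): d=C[j]-C[i];print("long",np.degrees(np.arctan2(d[1],d[0])))
for i,j in((3,0),(2,1)): d=C[j]-C[i];print("short-90",np.degrees(np.arctan2(d[1],d[0]))-90)
print(C.mean(0), C[[0,3]].mean(0))
E
```

```text
[[612.8 148. ]
 [659.2 -39.2]
 [526.2 -72.5]
 [486.5 118.2]] [192.78766718 137.09743878 194.80563825 129.82924948]
long -76.08568993072154
long -78.22634010791799
short-90 -76.75366293314727
short-90 -75.93169991068503
[571.18793676  38.63908368] [549.66067212 133.09852701]
```

Scaled: 45 mm is 0.9, 40 mm is 0.8, -3 degrees is -0.0333.

>>> send_path:
  offsets:
    - [[0.24, 0, 0.6], [0, 0, -0.0333]]
    - [[0, 0, 0.9], [0, 0, 0]]
    - [[0, 0, 0.9], [0, 0, 0]]
    - [[0, 0, 0.8], [0, 0, 0]]
    - [[0, 0, 0.5], [0, 0, 0]]
    - [[0, 0, 0.3], [0, 0, 0]]
    - [[0, 0, 0.14], [0, 0, 0]]
    - [[0, 0, 0], [0, 0, 0]]

```text
time_s: 3.85
ee_pos: [536.8, 165.7, 6.2]
ee_rot: [-179.9, 0.0, 108.5]
force: [0.6, -0.5, -0.0]
gripper_width: 91.1
gripper_force: 0.0
```

```bash
python3 - <<'E'
from h import *
cv2.imwrite("pics/w2.png",grab_frame("wrist"))
E
```

```text
(no output)
```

View pics/w2.png

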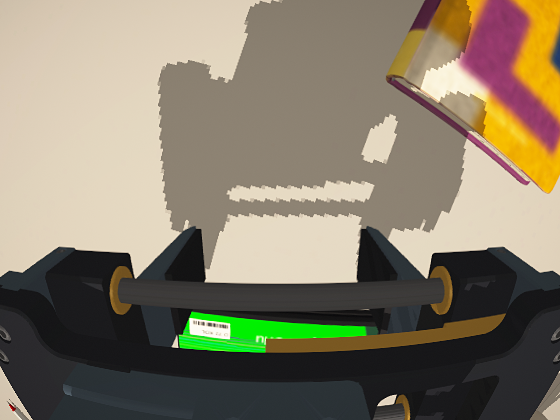

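The case's trailing edge is just ahead of both open fingers. Next I push, slightly tilted toward the slot's left.

Scaled: -6 mm is -0.12, -4 mm is -0.08.

>>> send_path:
  offsets:
    - [[-0.08, 0, 0], [0, 0, 0]]
    - [[-0.12, 0, 0], [0, 0, 0]]
    - [[-0.12, 0, 0], [0, 0, 0]]
    - [[-0.12, 0, 0], [0, 0, 0]]
    - [[-0.12, 0, 0], [0, 0, 0]]
    - [[-0.12, 0, 0], [0, 0, 0]]
    - [[-0.12, 0, 0], [0, 0, 0]]
    - [[-0.12, 0, 0], [0, 0, 0]]

```text
time_s: 4.7
ee_pos: [551.9, 121.7, 6.9]
ee_rot: [-180.0, -0.0, 108.5]
force: [-1.0, 0.4, 0.4]
gripper_width: 90.9
gripper_force: 0.7
```

>>> send_path:
  offsets:
    - [[-0.12, 0, 0], [0, 0, 0]]
    - [[-0.12, 0, 0], [0, 0, 0]]
    - [[-0.12, 0, 0], [0, 0, 0]]
    - [[-0.12, 0, 0], [0, 0, 0]]
    - [[-0.08, 0, 0], [0, 0, 0]]
    - [[0, 0, 0], [0, 0, 0]]

```text
time_s: 5.3
ee_pos: [561.0, 95.0, 6.9]
ee_rot: [180.0, 0.0, 108.5]
force: [-0.1, -1.0, -0.6]
gripper_width: 91.2
gripper_force: 0.0
```

```bash
python3 - <<'E'
from h import *
im=grab_frame("top");cv2.imwrite("pics/top2f.png",im)
c=cv2.resize(im[135:255,225:415],None,fx=4.2,fy=4.2,interpolation=cv2.INTER_CUBIC)
cv2.imwrite("pics/top2.png",np.clip(c.astype(float)*1.3,0,255).astype(np.uint8))
E
```

```text
(no output)
```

View pics/top2.png

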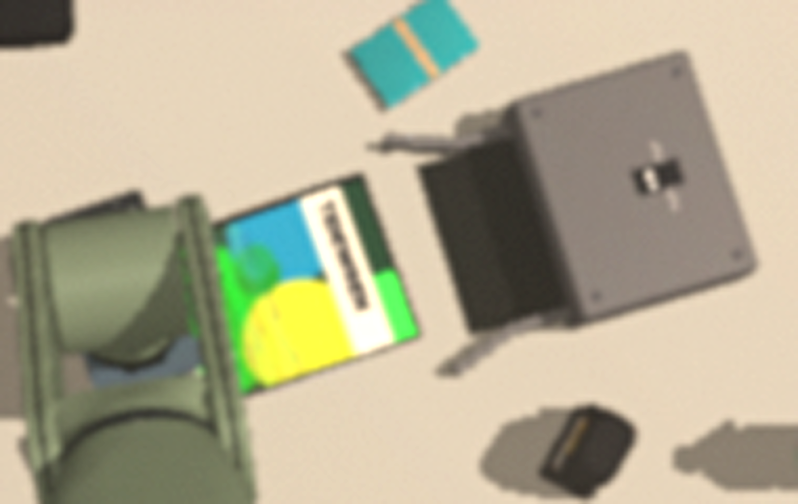

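The leading corners are at (362,177) and (420,333), and the case is now turned toward the slot's left.

```bash
cat >> h.py <<'E'
YAW=-74.6;O=np.array([661.5,-261.])
ux=np.array([np.cos(np.radians(YAW)),np.sin(np.radians(YAW))]);uy=np.array([-ux[1],ux[0]])
def cw(x,y,z):
    p=onplane("top",225+(x+.5)/4.2-.5,135+(y+.5)/4.2-.5,z)[:2]-O;return np.array([p@ux,p@uy])
def tcp():
    s=state();p=np.array(s["ee_pos"])[:2]-O;return p@ux,p@uy,s["ee_rot"][2]-180-YAW
E
python3 - <<'E'
from h import *
a,b=cw(362,177,15),cw(420,333,15);d=a-b;print(a,b,np.hypot(*d),"yaw",np.degrees(np.arctan2(-d[0],d[1])),"tcp",tcp())
print("rails",cw(372,147,22),cw(440,372,22))
E
```

```text
[-168.75660105   70.20775664] [-160.59971042  -57.56100351] 128.02886758511383 yaw 3.652864945758315 tcp (np.float64(-370.1706565756789), np.float64(-2.4148178264953657), np.float64(3.108833733495956))
rails [-155.74210475   89.32363891] [-155.62615393  -90.66547668]
```

Scaled: -5 mm is -0.1, -4 mm is -0.08, 0.4 degrees is 0.0044.

>>> send_path:
  offsets:
    - [[-0.08, 0.01, 0], [0, 0, 0.0044]]
    - [[-0.1, 0.01, 0], [0, 0, 0.0044]]
    - [[-0.1, 0, 0], [0, 0, 0.0044]]
    - [[-0.1, 0, 0], [0, 0, 0.0044]]
    - [[-0.1, 0, 0], [0, 0, 0.0044]]
    - [[-0.1, 0, 0], [0, 0, 0.0044]]
    - [[-0.1, 0, 0], [0, 0, 0.0044]]
    - [[-0.1, 0, 0], [0, 0, 0.0033]]

```text
time_s: 6.15
ee_pos: [573.2, 58.2, 6.9]
ee_rot: [-180.0, 0.0, 105.4]
force: [0.3, 1.3, -0.0]
gripper_width: 91.0
gripper_force: 0.3
```

>>> send_path:
  offsets:
    - [[-0.1, 0, 0], [0, 0, 0]]
    - [[-0.1, 0, 0], [0, 0, 0]]
    - [[-0.1, 0, 0], [0, 0, 0]]
    - [[-0.1, 0, 0], [0, 0, 0]]
    - [[-0.08, 0, 0], [0, 0, 0]]
    - [[0, 0, 0], [0, 0, 0]]

```text
time_s: 6.75
ee_pos: [579.8, 34.9, 7.0]
ee_rot: [180.0, 0.0, 105.4]
force: [0.3, 0.4, -0.6]
gripper_width: 90.7
gripper_force: 0.0
```

```bash
python3 - <<'E'
from h import *
print(tcp())
im=grab_frame("top")
c=cv2.resize(im[135:255,225:415],None,fx=4.2,fy=4.2,interpolation=cv2.INTER_CUBIC)
cv2.imwrite("pics/top3.png",np.clip(c.astype(float)*1.3,0,255).astype(np.uint8))
E
```

```text
(np.float64(-307.0127206453183), np.float64(-0.21582065416307314), np.float64(0.002247235970216366))
```

View pics/top3.png

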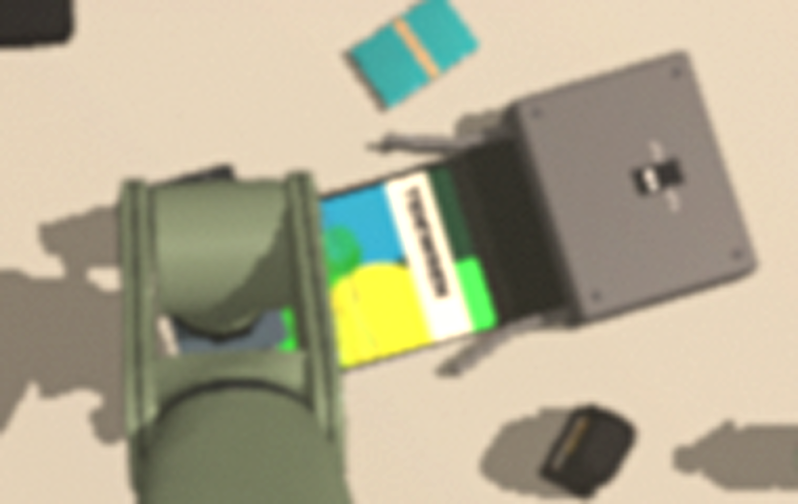

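The case is centred and square at the straight part of the rails. Its leading corners are at about (452,165) and (497,327), so I push on.

Scaled: -5 mm is -0.1, -4 mm is -0.08.

>>> send_path:
  offsets:
    - [[-0.08, 0, 0], [0, 0, 0]]
    - [[-0.1, 0, 0], [0, 0, 0]]
    - [[-0.1, 0, 0], [0, 0, 0]]
    - [[-0.1, 0, 0], [0, 0, 0]]
    - [[-0.1, 0, 0], [0, 0, 0]]
    - [[-0.1, 0, 0], [0, 0, 0]]
    - [[-0.1, 0, 0], [0, 0, 0]]
    - [[-0.1, 0, 0], [0, 0, 0]]

```text
time_s: 7.6
ee_pos: [590.0, -2.5, 7.0]
ee_rot: [180.0, 0.0, 105.4]
force: [-0.2, 1.3, 1.5]
gripper_width: 91.0
gripper_force: 0.6
```

>>> send_path:
  offsets:
    - [[-0.1, 0, 0], [0, 0, 0]]
    - [[-0.1, 0, 0], [0, 0, 0]]
    - [[-0.1, 0, 0], [0, 0, 0]]
    - [[-0.1, 0, 0], [0, 0, 0]]
    - [[-0.08, 0, 0], [0, 0, 0]]
    - [[-0.08, 0, 0], [0, 0, 0]]
    - [[-0.08, 0, 0], [0, 0, 0]]
    - [[0, 0, 0], [0, 0, 0]]

```text
time_s: 8.4
ee_pos: [598.6, -33.6, 6.9]
ee_rot: [180.0, 0.0, 105.4]
force: [0.3, -0.1, 0.7]
gripper_width: 91.4
gripper_force: 0.0
```

```bash
python3 - <<'E'
from h import *
print(tcp(),np.array(state()["force"])[:2]@ux)
E
```

```text
(np.float64(-235.9444823760047), np.float64(-0.2657160834835927), np.float64(0.017203599640851053)) 0.14443022625523247
```

Scaled: -3 mm is -0.06, -2 mm is -0.04.

>>> send_path:
  offsets:
    - [[-0.06, 0, 0], [0, 0, 0]]
    - [[-0.06, 0, 0], [0, 0, 0]]
    - [[-0.06, 0, 0], [0, 0, 0]]
    - [[-0.06, 0, 0], [0, 0, 0]]
    - [[-0.04, 0, 0], [0, 0, 0]]
    - [[0, 0, 0], [0, 0, 0]]

```text
time_s: 9.0
ee_pos: [602.2, -46.8, 6.9]
ee_rot: [180.0, 0.0, 105.4]
force: [0.2, -0.5, -0.5]
gripper_width: 91.0
gripper_force: 0.0
```

>>> send_path:
  offsets:
    - [[-0.04, 0, 0], [0, 0, 0]]
    - [[-0.04, 0, 0], [0, 0, 0]]
    - [[0, 0, 0], [0, 0, 0]]

```text
time_s: 9.3
ee_pos: [603.3, -50.6, 7.0]
ee_rot: [180.0, 0.0, 105.4]
force: [-0.2, -0.3, -0.5]
gripper_width: 91.3
gripper_force: 0.0
```

>>> send_path:
  offsets:
    - [[-0.04, 0, 0], [0, 0, 0]]
    - [[-0.04, 0, 0], [0, 0, 0]]
    - [[0, 0, 0], [0, 0, 0]]

```text
time_s: 9.6
ee_pos: [604.2, -54.1, 7.0]
ee_rot: [-180.0, -0.0, 105.4]
force: [-0.5, 0.7, 0.3]
gripper_width: 91.0
gripper_force: 0.6
```

>>> send_path:
  offsets:
    - [[-0.04, 0, 0], [0, 0, 0]]
    - [[-0.02, 0, 0], [0, 0, 0]]
    - [[0, 0, 0], [0, 0, 0]]

```text
time_s: 9.9
ee_pos: [604.9, -56.8, 7.0]
ee_rot: [-180.0, -0.0, 105.4]
force: [-0.8, 3.9, 1.5]
gripper_width: 91.2
gripper_force: 1.9
```

```bash
python3 - <<'E'
from h import *
print(tcp(),np.array(state()["force"])[:2]@ux)
E
```

```text
(np.float64(-211.93703359221942), np.float64(-0.3410492996837629), np.float64(0.025928530522435267)) -3.9609512597797676
```

Plate contact began at about TCP x = -213, so I continue in small steps.

Scaled: -2 mm is -0.04.

>>> send_path:
  offsets:
    - [[-0.04, 0, 0], [0, 0, 0]]
    - [[-0.04, 0, 0], [0, 0, 0]]
    - [[0, 0, 0], [0, 0, 0]]

```text
time_s: 10.2
ee_pos: [606.1, -61.0, 7.0]
ee_rot: [-180.0, -0.0, 105.4]
force: [-2.2, 4.4, 1.3]
gripper_width: 90.9
gripper_force: 2.1
```

>>> send_path:
  offsets:
    - [[-0.04, 0, 0], [0, 0, 0]]
    - [[-0.04, 0, 0], [0, 0, 0]]
    - [[0, 0, 0], [0, 0, 0]]

```text
time_s: 10.5
ee_pos: [607.1, -64.7, 6.9]
ee_rot: [-180.0, -0.0, 105.4]
force: [-1.5, 4.6, 1.3]
gripper_width: 91.4
gripper_force: 2.4
```

>>> send_path:
  offsets:
    - [[-0.02, 0, 0], [0, 0, 0]]
    - [[-0.02, 0, 0], [0, 0, 0]]
    - [[0, 0, 0], [0, 0, 0]]

```text
time_s: 10.8
ee_pos: [607.2, -65.3, 7.0]
ee_rot: [-180.0, -0.1, 105.4]
force: [-2.3, 9.3, 3.2]
gripper_width: 91.3
gripper_force: 4.4
```

```bash
python3 - <<'E'
from h import *
print(tcp(),np.array(state()["force"])[:2]@ux)
im=grab_frame("top")
c=cv2.resize(im[135:255,225:415],None,fx=4.2,fy=4.2,interpolation=cv2.INTER_CUBIC)
cv2.imwrite("pics/top4.png",np.clip(c.astype(float)*1.3,0,255).astype(np.uint8))
E
```

```text
(np.float64(-203.05856369531412), np.float64(-0.3927452457503019), np.float64(0.00872808732124497)) -9.599866663785418
```

View pics/top4.png

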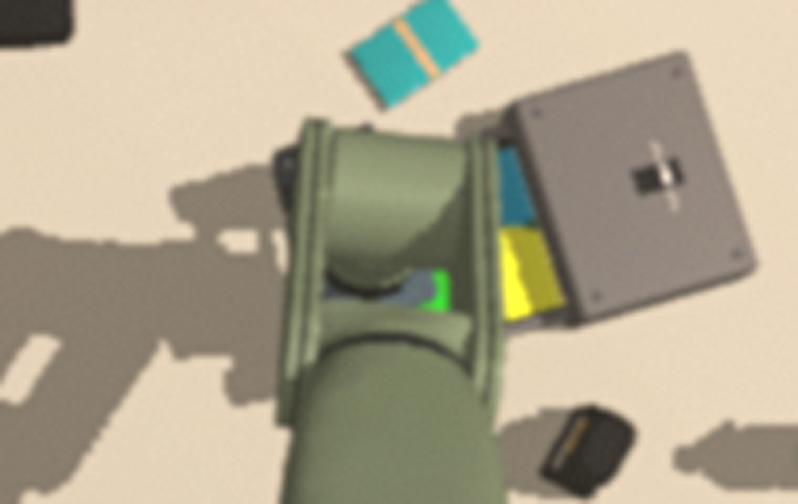

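The white pointer at (665,177) is now in line with the white lines beside the window. The force rose to 9.6 N with the TCP almost stopped, so the case is on the stops. I'll add a little preload and check it holds.

Scaled: -0.5 mm is -0.01.

>>> send_path:
  offsets:
    - [[-0.01, 0, 0], [0, 0, 0]]
    - [[-0.01, 0, 0], [0, 0, 0]]
    - [[0, 0, 0], [0, 0, 0]]
    - [[0, 0, 0], [0, 0, 0]]

```text
time_s: 11.25
ee_pos: [607.2, -65.4, 7.0]
ee_rot: [-180.0, -0.2, 105.4]
force: [-1.9, 11.5, 3.2]
gripper_width: 91.1
gripper_force: 5.7
```

>>> send_path:
  offsets:
    - [[0, 0, 0], [0, 0, 0]]
    - [[0, 0, 0], [0, 0, 0]]
    - [[0, 0, 0], [0, 0, 0]]
    - [[0, 0, 0], [0, 0, 0]]
    - [[0, 0, 0], [0, 0, 0]]
    - [[0, 0, 0], [0, 0, 0]]

```text
time_s: 11.85
ee_pos: [607.2, -65.4, 7.0]
ee_rot: [-179.9, -0.2, 105.4]
force: [-2.5, 10.8, 3.7]
gripper_width: 91.1
gripper_force: 5.7
```

```bash
python3 - <<'E'
from h import *
print(tcp(),np.array(state()["force"])[:2]@ux,state()["torque"])
im=grab_frame("top");b=grab_frame("side")
r=[cv2.resize(im[155:200,355:410],(400,330),interpolation=cv2.INTER_CUBIC),cv2.resize(b[140:215,250:350],(400,330),interpolation=cv2.INTER_CUBIC)]
cv2.imwrite("pics/fin.png",np.hstack(r))
E
```

```text
(np.float64(-202.96914577919685), np.float64(-0.4625649687342951), np.float64(0.004588891444228693)) -11.047205980836438 [2.01306372 0.22517    0.35566201]
```

View pics/fin.png

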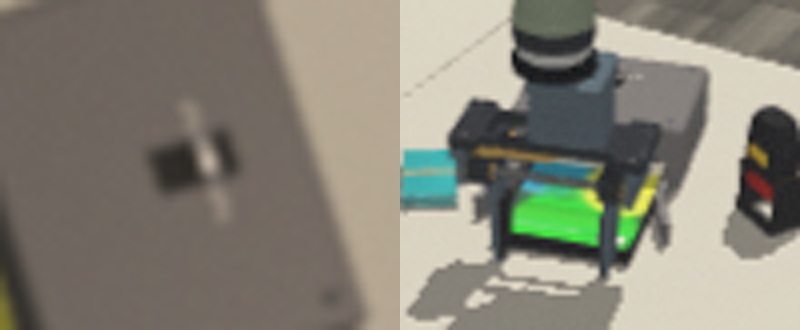

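The pointer lines up with both white lines. Both fingers press the flat case squarely, with a steady 11 N and no motion.

```bash
python3 -c "from workcell import job_done;print(job_done())"
```

```text
the job is handed in; nothing more can be done
None
```

The case is pushed home flat and square against the stops, the pointer meets the lines, and the job is handed in at about 12 s with both fingers still pressing at about 11 N; the verdict was not shown.

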